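# Load a culture dish tray into the plate imager

## Task

Load the plate imager: take the tray that carries the culture dish by its black grip and slide it, dish end first, along the runners of the white imager until it is fully home against the stop, then flip the imager's door down so that it is shut. Keep the tray level so the dish stays in place, and leave the empty tray and the other things on the bench where they are.

Things in the scene. Friction and masses are not known exactly. Their poses are not given: they have to be found in the camera images.
- imager: White plate imager, 190 wide (y) x 190 deep (x) x 150 mm high, black camera stub on its rear top (to 179 mm); too heavy to move. Origin: centre of its underside, on the bench; x from its front to its back, y to the left for one facing its front, z up. Front face at x = -95 mm; above z = 88 mm the front slopes back 45 degrees from vertical
- imager_mouth (a point): Middle of the sill of the imager's opening, in the front face: (-95, 0, 20) mm of the imager, same axes. The opening is 128 mm wide and 53 mm high, up to the lintel. The sill is bevelled (6 mm up over 8 mm); the level floor at this height runs in between guide walls at y = +-60 mm (+-65 at the mouth)
- runner_slot (a point): Entry of the left runner slot, 6 mm behind the front face, at floor height, 56 mm left of the middle; the right one mirrors it. Each slot is bounded by the floor, a guide wall and an overhanging lip (inner edge 52.5 mm from the middle): 11 mm high at its entry, 8 mm from 25 mm farther in
- tray_home (a point): Where the tray's origin lies when it is home: (-7, 0, 20) mm of the imager, on its floor; the tray's x axis is then in line with the imager's. The tray's nose then touches the stop wall, 146 mm behind the front face, and the rear end of its grip stands 4 mm behind the front face: farther out it would keep the door from shutting
- door (a joint): Angle of the imager's black door: 0 = shut, hanging over the opening; it starts open at about 3.3 rad, flipped up and leaning back a little past upright (3.14), where it stays by its weight. Tipped forward past upright it falls shut by itself, softly, in about 2 s. Hinge along the top of the opening, 78 mm above the bench, 3 mm before the front face
- door_edge (a point): Middle of the door's free edge, 57 mm from the hinge (about 134 mm above the bench when open). The door is 138 mm wide and 4 mm thick; a finger lip 70 mm wide stands 5 mm out from its outer face at this edge, and points back when the door is open. A gap of over 25 mm behind the open door's edge, to the sloping front, lets a fingertip in from above
- tray: Aluminium tray that carries the dish, 142 long (x), 116 mm wide (y), 0.12 kg. Origin: on its underside below the dish's centre; x from grip to nose, z up. Base plate 4 mm thick, x = -56 to 58, y = +-58 mm: its side edges, outside the frame walls at y = +-50, run in the slots. Frame walls 10 mm high, nose wall 17. Stands flat on the bench. Centre of mass near x = -5
- tray_grip (a point): Where to pinch the black grip of the loaded tray: (-70, 0, 26) mm of the tray, same axes. The grip is an upright fin 12 mm thick (y), from x = -84 to -50 mm of the tray and from its underside to 36 mm; behind x = -56 mm both its sides are clear. Its rear end can be pushed
- dish: Closed culture dish (agar plate with lid), 93 mm across, 16 mm high, about 31 g, loose in the tray's frame (1 to 2 mm play). Origin: centre of its underside, 4 mm above the tray's underside
- spare_tray: A second tray of the same shape and size but empty, with the same axes and origin; it may stand at the left or the right of the loaded one. Stays where it is
- dropper_0: Brown dropper bottle with white tip, 31 mm across, 88 mm high; origin at the centre of its base. Stays where it is
- dropper_1: Brown dropper bottle with black tip, 31 mm across, 88 mm high; origin at the centre of its base. Stays where it is
- timer: Bench timer, 64 x 64 x 20 mm; origin at the centre of its underside. Stays where it is

How it is judged:
On the way, in this order (a step that is already met when the one before it is completed fails the run):
1. the tray runs level in the imager's runners, its nose 30 mm in, with the dish in its frame (x of tray in the frame of tray_home between -0.116 and -0.012 m and y of tray in the frame of tray_home between -0.006 and 0.006 m and z of tray in the frame of tray_home between -0.004 and 0.008 m and horizontal distance between dish and tray below 0.006 m and z of dish in the frame of tray below 0.008 m), for 0.1 s.
2. the tray is home against the stop, with the dish in its frame (x of tray in the frame of tray_home between -0.004 and 0.003 m and y of tray in the frame of tray_home between -0.005 and 0.005 m and z of tray in the frame of tray_home between -0.003 and 0.003 m and horizontal distance between dish and tray below 0.006 m and z of dish in the frame of tray below 0.008 m), for 0.2 s.
At the end, for the whole second after the job is handed in: The tray lies at rest on the imager's floor between the runners, within 4 mm of the stop, the dish flat in its frame (within 6 mm of the tray's middle), and the door hangs shut (within 0.06 rad) (all of step 2 and angle between the x axis of tray and the x axis of imager, either way round below 0.06 rad and value of joint door below 0.06 rad and angle between dish's own z axis and vertical below 0.06 rad and linear speed of each of tray, dish below 0.01 m/s); the robot touches nothing.
It fails at once if the loaded tray is tipped by more than 15 degrees (angle between tray's own z axis and vertical above 0.26 rad).
It fails at once if the dish leaves its frame on the tray (distance between dish and tray above 0.025 m).
It fails at once if the empty tray is moved by more than 30 mm (distance of spare_tray from where it was at the start of the episode above 0.03 m).
It fails at once if a dropper bottle or the timer is moved by more than 30 mm (distance of any of dropper_0, dropper_1, timer from where it was at the start of the episode above 0.03 m).
It also fails if it takes over 72 s, if anything falls off the work surface, if the arm or the gripper's body presses on something with over 40 N, if the wrist force passes 120 N, or if a joint passes its speed limit or range.

## Robot

A 6-joint arm with a two-finger parallel gripper is mounted at the origin on a cart in front of the work surface, level with it; the furniture and walls round the work are solid. World frame = base frame: x ahead of the robot, y to its left, z up, the work surface at z = 0. Lengths are in m, angles in rad, forces in N, time in s.
With the tool pointing down it reaches from about 0.325 to 0.9 m from the base axis. Payload 6.1 kg.
Tool frame: the origin (TCP) lies midway between the tips of the shut fingers; the grasp point (between the pads) lies 19 mm behind it; x points along the fingers, y is the direction in which the jaws open and shut, and the axes are right-handed (so a half turn about x gives the same grasp; the last joint's range is limited). The gripper opens to 85 mm and grips with 20 to 120 N. Pads are 22 mm wide; open, the fingers measure 114 mm over their backs; the gripper's body (76 mm by 85 mm) begins 54 mm behind the grasp point. The pads swing forward as they close: fully open they stand 13 mm farther back than shut.
Start: joints at [-1.403, 0.22, 1.526, -0, 1.395, -0.126], TCP at [0.181, -0.598, 0.231] pointing down, gripper open.
Joint ranges: [-2.98, 2.98], [-0.91, 2.08], [0.09, 2.57], [-1.24, 4.39], [0.2, 2.65], [-2.68, 2.68]. Speed limits (rad/s): [2.57, 2.57, 3.01, 3.14, 3.14, 3.14].

## Interface

Orientations are given as [roll, pitch, yaw] about the fixed x, y, z axes, in that order (R = Rz(yaw) Ry(pitch) Rx(roll)).
In Python, from plant import movep, move_l, set_joints, gripper_to, hold, inverse_kinematics, observe, get_image, get_calibration, Unreachable, job_done gives the robot as it stands. Calls block until the motion is done:
- movep(position, orientation): joint-space move of the TCP to a pose.
- move_l(position, feed=0.15, rotation=None, max_force=None): straight line of the TCP; rotation=None keeps the orientation; feed is the mean speed in m/s. With max_force (N) it stops when the force on the tool has changed by that much, and returns True; else False.
- set_joints(angles): joint-space move.
- gripper_to(opening, f_grip=None): finger opening in m; f_grip is the grip in N (None keeps the last); returns when the fingers have stopped.
- hold(seconds).
- inverse_kinematics(position, orientation): joint angles nearest the present ones, or None.
- observe(): the state.
- get_image(name): name is "side" or "top"; returns (picture, depth): 420x560x3 uint8, red, green, blue; 420x560 float32, m along the optical axis (not along the pixel's ray), 0 where there is no reading.
- get_calibration(name): a dict with "intrinsics" (3x3 intrinsics, pixels), "dist_coeffs" ([k1, k2, p1, p2, k3] as OpenCV has them; the pictures are not rectified), "world_from_camera" (4x4, takes a point from camera to world coordinates). Camera axes: x right, y down, z forward; pixel columns grow to the right and rows downward; lengths in m; the calibration is good to about 2 mm. A picture is of the moment at which its call begins. get_calibration takes no time and is no camera call.
A pose or a line that the arm cannot do raises Unreachable and nothing moves.
- job_done(): hands the job in, once; it reports no verdict.
The state is a dict: "time_s": time; "q": joint angles; "joint_velocities": joint speeds; "joint_torque": joint torques, N m; "eef_pos": TCP position; "tcp_rot": TCP orientation; "ft_force": force on the tool from outside, world axes, zero at the start; "torque": the same for the moment, N m; "opening": finger opening in m.
Only numpy, scipy, OpenCV 4.12 (cv2) and the standard library are available. Lean on these libraries where they do the work, as an engineer would, in place of code of your own. Each camera call takes 0.05 s, during which the arm holds its last target.

## Working session

There is one attempt and no reset: what is moved stays moved. The work goes in short steps, each a Python script; the robot and the scene stay as the last script left them, time stands still between calls to the robot, and variables do not carry over. Pictures are saved under pics/ and viewed, and the job is handed in when it is done.

```bash
ls; mkdir -p pics
python3 - <<'E'
from plant import *
import cv2, numpy as np
for n in ("top","side"):
    im,d=get_image(n); cv2.imwrite(f"pics/{n}0.png",im[:,:,::-1]); np.save(f"{n}0.npy",d); np.save(f"{n}0im.npy",im)
    c=get_calibration(n); print(n,c, d.min(), d.max())
print(observe())
E
```

```text
pics
top {'intrinsics': array([[517.01168051,   0.        , 285.1567495 ],
       [  0.        , 517.01168051, 209.26866765],
       [  0.        ,   0.        ,   1.        ]]), 'dist_coeffs': array([-0.10736481,  0.        ,  0.        ,  0.        ,  0.        ]), 'world_from_camera': array([[-0.01682883, -0.99307154,  0.11630004,  0.41661048],
       [-0.999851  ,  0.01716156,  0.00186015,  0.24865568],
       [-0.00384315, -0.1162514 , -0.99321238,  1.28423144],
       [ 0.        ,  0.        ,  0.        ,  1.        ]])} 0.0 2.1790829
side {'intrinsics': array([[393.55883536,   0.        , 279.32076699],
       [  0.        , 393.55883536, 211.40097804],
       [  0.        ,   0.        ,   1.        ]]), 'dist_coeffs': array([0.01000312, 0.        , 0.        , 0.        , 0.        ]), 'world_from_camera': array([[-0.95079598,  0.2740619 , -0.14448906,  0.68429689],
       [ 0.30978569,  0.83427378, -0.45609219,  0.70288286],
       [-0.00445406, -0.47841126, -0.87812461,  0.91700506],
       [ 0.        ,  0.        ,  0.        ,  1.        ]])} 0.0 2.6973717
{'time_s': 0.1, 'q': array([-1.40308053e+00,  2.21156810e-01,  1.52748931e+00,  1.30194371e-06,
        1.39470871e+00, -1.26115422e-01]), 'joint_velocities': array([-0.00116663,  0.00054776, -0.00326324,  0.00022669, -0.00030831,
       -0.0021447 ]), 'joint_torque': array([ 7.35377325e-04, -4.98243570e+01, -3.90546620e+01, -1.93272895e-04,
        5.70447315e-03, -3.62230693e-06]), 'eef_pos': array([ 0.18090942, -0.59767693,  0.23030664]), 'tcp_rot': array([-1.69763892,  1.56903415,  1.73778473]), 'ft_force': array([ 0.53044786,  0.7830147 , -0.09464279]), 'torque': array([-0.05722855, -0.00828198, -0.03630837]), 'opening': 0.08532981957980319}
```

View pics/top0.png

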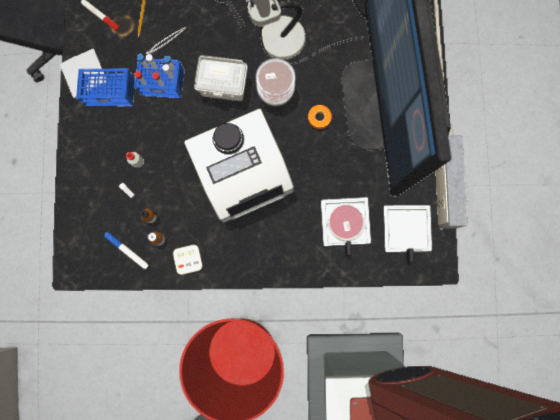

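View pics/side0.png

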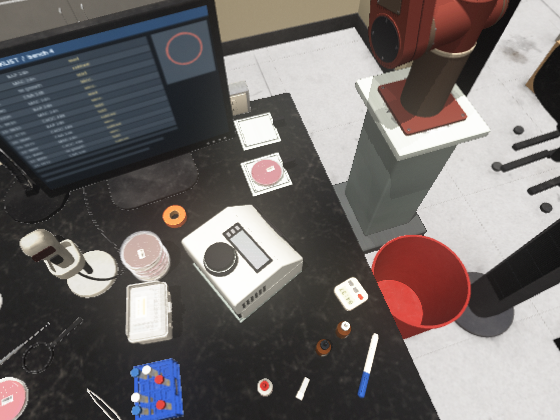

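The top view shows the loaded tray at about (346,222) with its grip at (348,249). The spare tray is at (408,230). The imager is at about (240,165), turned, with its front and open door near (256,200). Next I'll measure these.

```bash
cat > h.py <<'E'
import numpy as np, cv2
from plant import *
def rays(n,px):
    c=get_calibration(n); p=np.asarray(px,float).reshape(-1,1,2)
    u=cv2.undistortPoints(p,c["intrinsics"],c["dist_coeffs"]).reshape(-1,2)
    T=c["world_from_camera"]; d=np.c_[u,np.ones(len(u))]@T[:3,:3].T
    return T[:3,3],d
def on_plane(n,px,z):
    o,d=rays(n,px); s=(z-o[2])/d[:,2]; return o+d*s[:,None]
def cloud(n,dep):
    h,w=dep.shape; v,u=np.mgrid[:h,:w]
    o,d=rays(n,np.c_[u.ravel(),v.ravel()]); P=o+d*dep.ravel()[:,None]
    P[dep.ravel()==0]=np.nan
    return P.reshape(h,w,3)
def crop(im,x0,y0,x1,y1,k,name):
    c=cv2.resize(im[y0:y1,x0:x1],None,fx=k,fy=k,interpolation=cv2.INTER_CUBIC); cv2.imwrite(name,c[:,:,::-1])
E
python3 - <<'E'
from h import *
for n in ("top","side"):
    im=np.load(n+"0im.npy"); P=cloud(n,np.load(n+"0.npy"))
    np.save(n+"P.npy",P)
im=np.load("top0im.npy");crop(im,170,95,440,270,2.9,"pics/topc.png")
im=np.load("side0im.npy");crop(im,170,100,310,330,2.6,"pics/sidec.png")
P=np.load("topP.npy")
print(P[245:260:2,340:356:2,2].round(3))
for (v,u) in [(222,346),(201,330),(240,330),(230,408),(150,230),(200,256),(165,250),(205,256)]: print(v,u,P[v,u].round(4))
im=np.load("top0im.npy")
hsv=cv2.cvtColor(im,cv2.COLOR_RGB2HSV)
m=((P[...,2]>0.002)&(P[...,2]<0.06)&(P[...,0]>0)&((hsv[...,2]>150)|((hsv[...,1]>60)&(hsv[...,2]>100)))).astype(np.uint8)
n,l,s,c=cv2.connectedComponentsWithStats(m)
for i in range(1,n):
    if s[i,4]>60: print(i,s[i],c[i].round(1),cv2.minAreaRect(cv2.findContours((l==i).astype(np.uint8),0,1)[0][0]))
E
```

```text
[[ 0.001 -0.001  0.001  0.026  0.038  0.039  0.001 -0.002]
 [ 0.002  0.     0.001  0.022  0.038  0.037 -0.     0.002]
 [-0.004  0.001 -0.004  0.016  0.034  0.036 -0.003 -0.002]
 [-0.004 -0.004 -0.     0.014  0.036  0.031  0.002  0.   ]
 [-0.001  0.003  0.002  0.008  0.035  0.04   0.003  0.001]
 [ 0.003  0.001 -0.002  0.009  0.033  0.034 -0.001  0.005]
 [ 0.     0.004  0.002 -0.001  0.003  0.002  0.007  0.006]
 [-0.002 -0.002  0.003 -0.001  0.003 -0.005 -0.005 -0.002]]
222 346 [0.5308 0.1018 0.0178]
201 330 [ 0.586   0.1382 -0.0009]
240 330 [0.4879 0.1413 0.0044]
230 408 [ 0.5092 -0.0548  0.0027]
150 230 [0.6812 0.3704 0.1684]
200 256 [0.5758 0.317  0.1161]
165 250 [0.6496 0.3274 0.1537]
205 256 [0.5678 0.3187 0.0884]
1 [ 81   0  38  32 254] [100.5  15.1] ((99.85294342041016, 14.088241577148438), (45.66386413574219, 7.267171859741211), 40.601295471191406)
2 [138   0   8  36  98] [140.9  16.7] ((140.8643035888672, 17.404647827148438), (3.312936782836914, 35.65115737915039), 8.530765533447266)
3 [434   0   9  69 184] [437.9  31. ] ((437.9602355957031, 34.0031852722168), (68.421401977539
[... 1610 characters left out ...]
5770263672, 50.159645080566406), 66.61477661132812)
135 [ 321  198   50   48 1901] [345.6 221.1] ((345.5567932128906, 221.32369995117188), (46.33820724487305, 46.6134147644043), 86.05481719970703)
136 [ 384  205   48   47 1639] [407.1 227.9] ((407.4344482421875, 227.66307067871094), (46.327606201171875, 46.4346809387207), 87.95458984375)
142 [104 232  44  37 321] [125.7 249.8] ((125.52227783203125, 249.9727783203125), (53.543766021728516, 6.613816261291504), 39.289405822753906)
147 [173 245  29  30 654] [187.2 259.3] ((187.1685333251953, 259.2303161621094), (26.308563232421875, 26.15865707397461), 77.00537872314453)
217 [347 398  28  22 503] [360.5 409.1] ((360.5, 408.5), (21.0, 27.0), 90.0)
```

View pics/topc.png

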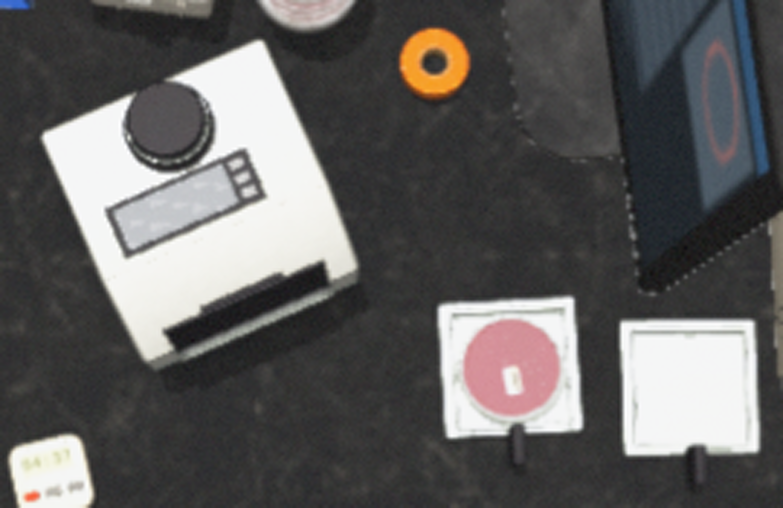

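View pics/sidec.png

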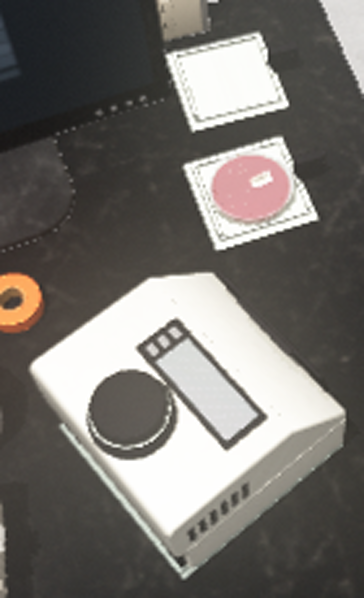

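```bash
cat > m.py <<'E'
from h import *
K=8
def big(n,im,x0,y0,x1,y1,f):
    "upsampled mask contour in full pixel coordinates (subpixel)"
    c=cv2.resize(im[y0:y1,x0:x1],None,fx=K,fy=K,interpolation=cv2.INTER_CUBIC)
    m=f(c).astype(np.uint8); m=cv2.morphologyEx(m,cv2.MORPH_OPEN,np.ones((17,17)))
    cs=max(cv2.findContours(m,cv2.RETR_EXTERNAL,cv2.CHAIN_APPROX_NONE)[0],key=cv2.contourArea)[:,0,:]
    return (cs+0.5)/K-0.5+[x0,y0],m
def rect(P):
    r=cv2.minAreaRect((P[:,:2]*1000).astype(np.float32)); return np.array(r[0]),r[1],r[2]
white=lambda c:(c.min(2)>120)
light=lambda c:(c.max(2)>115)
black=lambda c:(c.max(2)<125)
E
python3 - <<'E'
from m import *
for n,boxes in dict(top=[(312,190,378,262),(376,196,440,258)],side=[(234,147,298,202),(230,108,286,155)]).items():
    im=np.load(n+"0im.npy")
    for i,b in enumerate(boxes):
        c,m=big(n,im,*b,light); cv2.imwrite(f"pics/m_{n}{i}.png",m*255)
        P=on_plane(n,c,0.004); print(n,i,rect(P))
        r=on_plane(n,c,0.004)[:,:2]*1000
P=np.load("topP.npy"); Ps=np.load("sideP.npy")
for Q,nm in ((P,'top'),(Ps,'side')):
    m=(Q[...,2]>.140)&(Q[...,2]<.159)&(Q[...,0]>.4)&(Q[...,0]<.85)&(Q[...,1]>.2)&(Q[...,1]<.5)
    R=Q[m]; print(nm,m.sum(),np.median(R[:,2]),rect(R))
    m=(Q[...,2]>.022)&(Q[...,2]<.05)&(Q[...,0]>.43)&(Q[...,0]<.5)&(Q[...,1]>.05)&(Q[...,1]<.13); print('grip',Q[m].mean(0),m.sum(),Q[m].min(0),Q[m].max(0))
E
```

```text
top 0 (array([534.38006592, 101.69358826]), (118.03269958496094, 120.6310043334961), 2.041220188140869)
top 1 (array([514.44787598, -53.3772316 ]), (120.15779876708984, 118.20634460449219), 89.7127685546875)
side 0 (array([532.96105957, 101.26954651]), (117.43622589111328, 120.27507019042969), 2.088926076889038)
side 1 (array([513.14892578, -53.85309601]), (122.03557586669922, 118.25660705566406), 89.66098022460938)
top 4388 0.1504356751237046 (array([682.07885742, 364.02972412]), (144.46084594726562, 191.4046173095703), 22.594011306762695)
grip [0.47191198 0.09840585 0.03298881] 85 [0.44912931 0.07633414 0.02210811] [0.49875822 0.12039821 0.03982938]
side 4635 0.14959452535293083 (array([681.85980225, 363.92370605]), (139.09402465820312, 191.72021484375), 23.001928329467773)
grip [0.46645917 0.10127717 0.0319999 ] 72 [0.44929905 0.09232962 0.02215679] [0.49343206 0.11026444 0.0383131 ]
```

Run:
```python
from m import *
for n,b in dict(top=(178,100,305,230),side=(175,196,310,325)).items():
    im=np.load(n+"0im.npy")
    c,m=big(n,im,*b,lambda c:c.min(2)>105); cv2.imwrite(f"pics/i_{n}.png",cv2.resize(m*255,None,fx=.55,fy=.55))
    P=on_plane(n,c,0.150)[:,:2]*1000
    # split by direction: project in frame of 22.8deg
    a=np.radians(22.8); X=np.array([np.cos(a),np.sin(a)]); Y=np.array([-X[1],X[0]])
    x=P@X; y=P@Y
    print(n,'x',x.min(),x.max(),'y',y.min(),y.max())
    # raw lines: left, right, rear (robust)
    for nm,sel,dirv in (('left',(y>y.max()-8)&(x>x.max()-120)&(x<x.max()-12),0),('right',(y<y.min()+8)&(x>x.max()-120)&(x<x.max()-12),0),('rear',(x>x.max()-8)&(y>y.min()+12)&(y<y.max()-12),1)):
        v=cv2.fitLine(P[sel].astype(np.float32),cv2.DIST_HUBER,0,.01,.01).ravel()
        ang=np.degrees(np.arctan2(v[1],v[0])); p=v[2:]
        print(nm,sel.sum(),'ang',ang%180-(90 if dirv else 0),'x',x[sel].mean(),'y',y[sel].mean())
```

```text
top x 636.4918001982676 840.5589931349723 y -24.04850540338831 167.04918387464565
left 346 ang 23.088797 x 774.2496189160527 y 166.37878582762963
right 340 ang 22.944044 x 774.428929956813 y -23.647082292255693
rear 490 ang 22.937271 x 839.4638947230494 y 71.68516409164614
side x 667.2644749430189 849.857997369605 y -23.254481943744356 199.6414873255339
left 368 ang 23.035845 x 784.304209899503 y 198.93229563906266
right 340 ang 23.044655 x 785.0919474360535 y -22.666152532362418
rear 621 ang 22.10064 x 847.6365092152876 y 93.26410855710586
```

Run:
```python
import cv2,numpy as np
a=cv2.imread("pics/i_top.png");b=cv2.imread("pics/i_side.png")
h=max(a.shape[0],b.shape[0]);f=lambda q:cv2.copyMakeBorder(q,0,h-q.shape[0],0,4,0,value=(0,0,255))
o=cv2.hconcat([f(a),f(b)]);cv2.imwrite("pics/i.png",cv2.resize(o,None,fx=.68,fy=.68))
```

```text
(no output)
```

View pics/i.png

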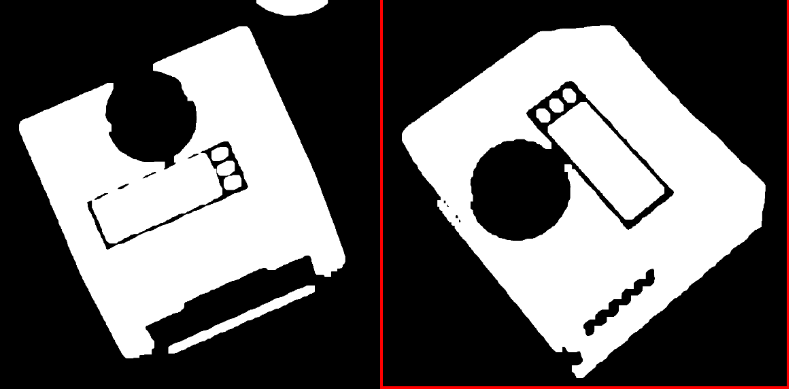

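The imager comes out at about (0.6586, 0.3545) m with yaw 23.0°, and its fitted width is 190.0 mm as expected. The loaded tray's origin is at about (0.5327, 0.1015), yaw 2.1°. Next I'll check that tilted-tool poses are reachable.

```bash
cat > geo.py <<'E'
from h import *
IM=np.array([.6586,.3545]); IY=np.radians(23.0)
TR=np.array([.5327,.1015]); TY=np.radians(2.06)
def loc(o,yaw,x,y=0,z=0):
    c,s=np.cos(yaw),np.sin(yaw); return [o[0]+c*x-s*y,o[1]+s*x+c*y,z]
def tcp(o,yaw,gx,gz,p,y=0,off=.019):   # TCP so that grasp point at (gx,y,gz) of frame
    return loc(o,yaw,gx+off*np.cos(p),y,gz-off*np.sin(p))
E
python3 - <<'E'
from geo import *
for pd in (35,45,55,65,75):
    p=np.radians(pd)
    for nm,t,y in (('pre',tcp(TR,TY,-.12,.10,p),TY),('pre2',tcp(TR,TY,-.074,.10,p),TY),('grasp',tcp(TR,TY,-.074,.027,p),TY),('lift',tcp(TR,TY,-.074,.06,p),TY),('front',tcp(IM,IY,-.26,.05,p),IY),('in',tcp(IM,IY,-.11,.05,p),IY),('push',tcp(IM,IY,-.11,.04,p,off=0),IY)):
        for r in (0,np.pi):
            q=inverse_kinematics(t,[r,p,y]); print(pd,nm,round(r,1),np.round(t,3),None if q is None else np.round(q,2))
E
```

```text
35 pre 0 [0.428 0.098 0.089] None
35 pre 3.1 [0.428 0.098 0.089] None
35 pre2 0 [0.474 0.099 0.089] None
35 pre2 3.1 [0.474 0.099 0.089] None
35 grasp 0 [0.474 0.099 0.016] None
35 grasp 3.1 [0.474 0.099 0.016] None
35 lift 0 [0.474 0.099 0.049] None
35 lift 3.1 [0.474 0.099 0.049] None
35 front 0 [0.434 0.259 0.039] None
35 front 3.1 [0.434 0.259 0.039] None
35 in 0 [0.572 0.318 0.039] [0.38 0.25 2.28 3.08 0.35 1.61]
35 in 3.1 [0.572 0.318 0.039] [ 0.38  0.25  2.28  3.08  0.35 -1.53]
35 push 0 [0.557 0.312 0.04 ] [0.37 0.22 2.31 3.08 0.36 1.61]
35 push 3.1 [0.557 0.312 0.04 ] [ 0.37  0.22  2.31  3.08  0.36 -1.53]
45 pre 0 [0.426 0.098 0.087] None
45 pre 3.1 [0.426 0.098 0.087] None
45 pre2 0 [0.472 0.099 0.087] None
45 pre2 3.1 [0.472 0.099 0.087] None
45 grasp 0 [0.472 0.099 0.014] None
45 grasp 3.1 [0.472 0.099 0.014] None
45 lift 0 [0.472 0.099 0.047] None
45 lift 3.1 [0.472 0.099 0.047] None
45 front 0 [0.432 0.258 0.037] None
45 front 3.1 [0.432 0.258 0.037] None
45 in 0 [0.57  0.317 0.037] None
45 in 3.1 [0.57  0.317 0.037] None
45 push 0 [0.557 0.312 0.04 ] None
45 push 3.1 [
[... 2047 characters left out ...]
.25 -0.    0.8   1.58]
75 grasp 0 [0.464 0.099 0.009] [ 0.05 -0.01  2.28 -0.    0.61 -1.56]
75 grasp 3.1 [0.464 0.099 0.009] [ 0.05 -0.01  2.28 -0.    0.61  1.58]
75 lift 0 [0.464 0.099 0.042] [ 0.05 -0.09  2.27 -0.    0.7  -1.56]
75 lift 3.1 [0.464 0.099 0.042] [ 0.05 -0.09  2.27 -0.    0.7   1.58]
75 front 0 [0.424 0.255 0.032] [ 0.38 -0.02  2.23  0.01  0.67 -1.6 ]
75 front 3.1 [0.424 0.255 0.032] [ 0.38 -0.02  2.23  0.01  0.67  1.54]
75 in 0 [0.562 0.313 0.032] [ 0.38  0.31  1.85  0.01  0.72 -1.59]
75 in 3.1 [0.562 0.313 0.032] [0.38 0.31 1.85 0.01 0.72 1.55]
75 push 0 [0.557 0.312 0.04 ] [ 0.38  0.29  1.86  0.01  0.73 -1.59]
75 push 3.1 [0.557 0.312 0.04 ] [0.38 0.29 1.86 0.01 0.73 1.55]
```

Run:
```python
from geo import *
for n in ("top","side"):
    P=np.load(n+"P.npy"); m=(P[...,2]>.06)&(P[...,0]>.2)&(P[...,0]<1)&(P[...,1]>-.5)&(P[...,1]<.2)
    Q=P[m]; 
    for y0 in np.arange(-.5,.2,.05):
        s=Q[(Q[:,1]>=y0)&(Q[:,1]<y0+.05)]
        if len(s): print(n,round(y0,2),len(s),'x',np.percentile(s[:,0],[1,50]).round(3),'z',np.percentile(s[:,2],[1,99]).round(3))
# door edge from depth
P=np.load("topP.npy"); c,s=np.cos(IY),np.sin(IY)
d=P[...,:2]-IM; X=c*d[...,0]+s*d[...,1]; Y=-s*d[...,0]+c*d[...,1]; Z=P[...,2]
im=np.load("top0im.npy")
for y0 in range(-90,100,15):
    m=(abs(Y*1000-y0)<4)&(X>-.12)&(X<-.03)
    o=np.argsort(X[m]); print(y0,[(int(a*1000),int(b*1000),int(k)) for a,b,k in zip(X[m][o],Z[m][o],im[m].max(1)[o])][::4])
```

```text
top -0.2 959 x [0.51  0.617] z [0.083 0.095]
top -0.15 875 x [0.511 0.59 ] z [0.061 0.096]
top -0.1 1103 x [0.233 0.236] z [0.451 0.69 ]
top -0.05 4096 x [0.225 0.233] z [0.135 0.669]
top -0.0 12200 x [0.215 0.728] z [0.075 0.607]
top 0.05 1145 x [0.2   0.212] z [0.263 0.532]
top 0.1 22 x [0.2   0.205] z [0.296 0.331]
side -0.2 110 x [0.509 0.535] z [0.085 0.094]
side -0.15 250 x [0.51  0.539] z [0.06  0.092]
side -0.05 1404 x [0.223 0.591] z [0.072 0.471]
side -0.0 31181 x [0.218 0.805] z [0.072 0.47 ]
side 0.05 1183 x [0.201 0.211] z [0.254 0.424]
side 0.1 22 x [0.2   0.205] z [0.297 0.322]
-90 [(-119, 0, 53), (-116, -2, 45), (-112, -2, 37), (-108, -1, 38), (-105, 0, 38), (-102, -2, 39), (-99, -2, 38), (-96, 0, 39), (-94, 35, 96), (-93, 48, 97), (-93, 79, 122), (-93, 68, 120), (-92, 88, 180), (-90, 94, 221), (-87, 96, 226), (-84, 96, 192), (-82, 96, 172), (-80, 103, 230), (-77, 106, 226), (-73, 107, 235), (-71, 115, 230), (-69, 110, 170), (-67, 111, 238), (-65, 116, 192), (-63, 122, 226), (-60, 118, 205), (-58, 125, 232), (-56, 124, 223), (-54, 123, 204), (-52, 128, 232), (-49, 130
[... 7529 characters left out ...]
 245), (-34, 145, 245), (-32, 147, 244), (-30, 145, 245)]
90 [(-119, 0, 55), (-116, 0, 50), (-113, 1, 41), (-109, -4, 41), (-105, -3, 41), (-103, 0, 45), (-99, -1, 48), (-96, -3, 38), (-94, 41, 105), (-93, 24, 97), (-93, 61, 109), (-93, 74, 123), (-91, 77, 139), (-90, 94, 224), (-86, 91, 215), (-84, 101, 199), (-82, 97, 222), (-79, 101, 234), (-77, 98, 226), (-75, 109, 235), (-73, 106, 236), (-71, 113, 238), (-68, 116, 186), (-66, 116, 239), (-63, 115, 193), (-61, 111, 239), (-58, 122, 240), (-55, 125, 237), (-53, 129, 226), (-51, 135, 243), (-48, 132, 244), (-46, 133, 209), (-44, 135, 232), (-41, 138, 245), (-40, 139, 233), (-37, 144, 245), (-36, 149, 236), (-33, 149, 245), (-31, 149, 244)]
```

```bash
sed -i 's/IM=.*; IY/IM=np.array([.6592,.3547]); IY/' geo.py
python3 - <<'E'
from geo import *
p=np.radians(65)
t=tcp(TR,TY,-.074,.15,p); q=inverse_kinematics(t,[0,p,TY]); print(q)
o=observe(); q1=np.array(q); q1[0]=-1.403
gripper_to(.045)
set_joints(q1); set_joints(q)
move_l(tcp(TR,TY,-.074,.06,p),feed=.15)
o=observe(); print(o['time_s'],o['eef_pos'],o['tcp_rot'],o['ft_force'],o['opening'])
for n in ("top","side"):
    im,d=get_image(n); np.save(n+"1im.npy",im); np.save(n+"1.npy",d)
    crop(im,*((300,170,440,300) if n=="top" else (220,90,360,220)),4,f"pics/{n}1.png")
E
```

```text
[ 0.04714451 -0.39167918  2.35132208 -0.00697079  0.74565354 -1.55553292]
4.8417 [0.46734719 0.09888858 0.04335091] [-6.21297380e-05  1.13379962e+00  3.53687806e-02] [-0.05454116 -0.00862517 -0.07614111] 0.045356135065707716
```

View pics/top1.png

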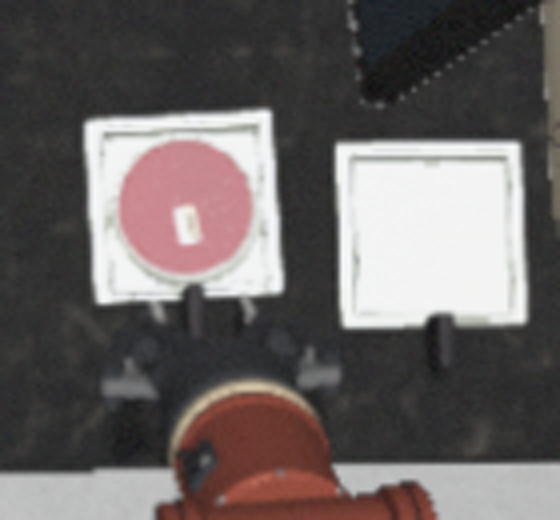

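View pics/side1.png

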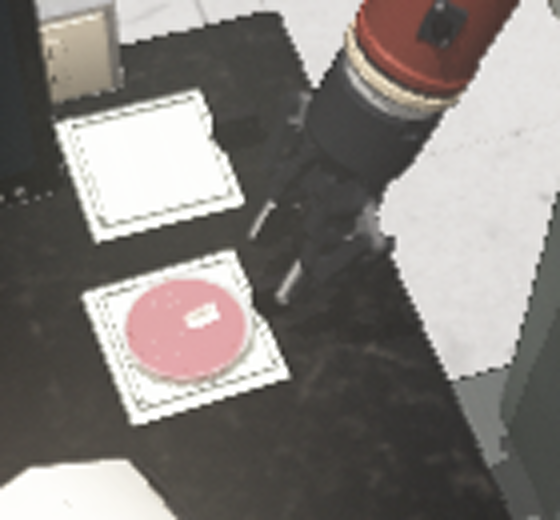

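The fingers straddle the grip: tips at about (157,312) and (247,312) in the crop, grip at (194,305), so they may sit a few mm to the right. I'll refine the grip's position.

Run:
```python
from m import *
from geo import *
im=np.load("top0im.npy"); im2=im[238:262,338:358].max(2); print(im2)
P=on_plane("top",[(345,250),(351,250),(348,243),(348,256)],.036); print(P)
print(loc(TR,TY,-.07))
```

```text
[[200 210 218 221 221 221 220 221 220 219 218 224 224 226 227 222 216 217
  227 232]
 [215 196 201 209 215 218 222 224 225 222 219 220 221 218 215 208 213 225
  241 244]
 [239 216 207 200 191 189 197 207 196 181 179 179 187 210 225 228 231 240
  245 243]
 [243 235 235 230 218 207 210 203 155 109  95 102 151 218 237 238 239 239
  241 243]
 [240 239 239 239 234 225 219 178  91  73  80  78 110 182 220 224 223 223
  225 236]
 [219 222 225 227 225 220 192 120  56  68  80  75 104 192 230 232 232 232
  233 233]
 [232 233 233 234 230 227 192 110  54  68  76  75  69 102 126 123 119 118
  113 110]
 [107 108 112 111 110 105  87  54  42  69  76  72  62  54  59  57  56  56
   57  53]
 [ 58  55  55  60  56  53  44  38  47  68  77  74  59  51  53  52  50  50
   55  55]
 [ 59  61  59  61  59  58  51  38  39  66  80  75  62  53  50  54  52  56
   54  57]
 [ 61  54  61  58  59  62  54  41  43  64  77  74  61  52  52  53  52  50
   51  55]
 [ 56  53  55  56  60  56  51  37  35  59  76  72  61  49  52  53  52  51
   55  52]
 [ 53  52  53  60  55  56  50  36  41  57  74  72  60  53  53  55  54  50
   55 
[... 455 characters left out ...]
  48  44  41  38  39  42  44  49  56  58  56  54
   56  57]
 [ 54  54  55  52  49  50  49  52  49  42  40  40  40  46  53  53  52  51
   53  55]
 [ 56  56  51  52  52  51  53  52  51  43  40  42  43  47  52  53  54  52
   51  53]
 [ 52  53  55  50  51  49  55  52  51  50  50  46  48  50  49  53  48  50
   52  54]
 [ 55  52  52  53  56  56  54  54  51  52  50  52  51  50  49  54  52  49
   52  49]
 [ 49  49  52  51  56  55  54  52  53  50  53  51  50  51  51  51  54  50
   50  51]]
[[0.46135238 0.10830166 0.036     ]
 [0.46107594 0.09378748 0.036     ]
 [0.47810227 0.10055476 0.036     ]
 [0.44677232 0.10146139 0.036     ]]
[np.float64(0.46274523873332984), np.float64(0.09898377740984776), 0]
```

```bash
sed -i 's/TR=.*; TY/TR=np.array([.5332,.1023]); TY/' geo.py
python3 - <<'E'
from geo import *
p=np.radians(65)
print(move_l(tcp(TR,TY,-.074,.06,p),feed=.05), move_l(tcp(TR,TY,-.074,.027,p),feed=.06,max_force=15))
o=observe(); print(o['time_s'],o['eef_pos'],o['ft_force'])
gripper_to(.005,f_grip=70)
o=observe(); print(o['time_s'],o['eef_pos'],o['ft_force'],o['opening'])
print(move_l(tcp(TR,TY,-.074,.057,p),feed=.05)); hold(.3)
o=observe(); print(o['time_s'],o['eef_pos'],o['ft_force'],o['torque'],o['opening'])
for n in ("top","side"):
    im,d=get_image(n); np.save(n+"2im.npy",im); np.save(n+"2.npy",d)
    crop(im,*((300,170,440,300) if n=="top" else (220,90,360,220)),4,f"pics/{n}2.png")
E
```

```text
False False
5.8917 [0.46733096 0.09993879 0.00974717] [-0.19163284 -0.4222399   0.57917187]
6.2917 [0.46790006 0.09994384 0.01049474] [-2.41660536 -0.9052174   7.35540335] 0.01066135327349502
False
7.3417 [0.46699088 0.09992121 0.03940414] [-0.6449156  -0.12426506 -0.72824585] [ 0.02109544  0.38106212 -0.00397315] 0.010929762949442576
```

View pics/top2.png

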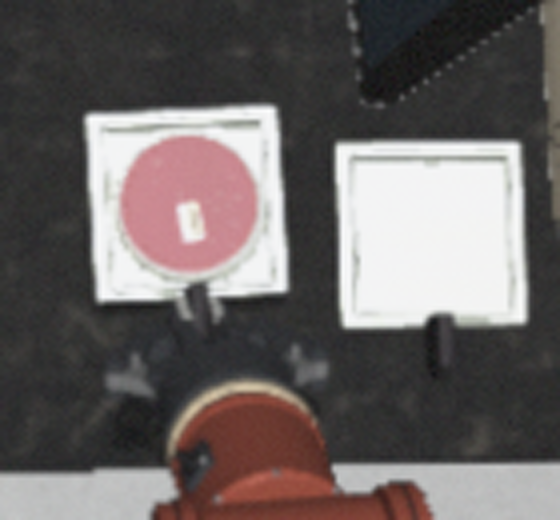

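View pics/side2.png

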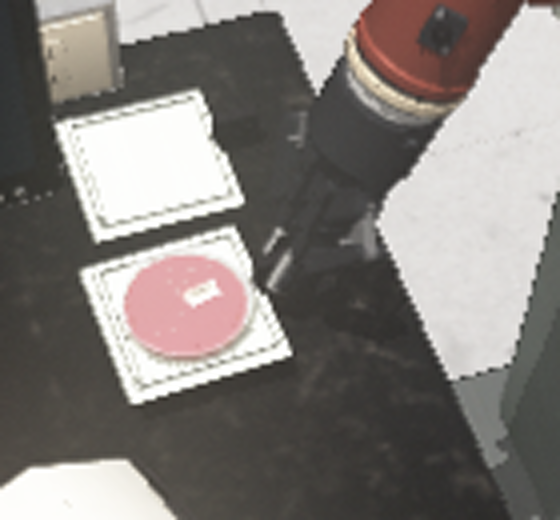

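The tray has lifted: it sits higher in the side view and shows larger in the top view. I'll check whether it is level using depth.

```bash
cat > lev.py <<'E'
from m import *
from geo import *
def level(n,im,d,c0,yaw,zlo,zhi,R=.07):
    P=cloud(n,d); 
    dd=P[...,:2]-c0; c,s=np.cos(yaw),np.sin(yaw); X=c*dd[...,0]+s*dd[...,1]; Y=-s*dd[...,0]+c*dd[...,1]
    pink=(im[...,0].astype(int)-im[...,1]>35)&(np.hypot(X,Y)<.045)
    out=[]
    m=pink&(P[...,2]>zlo)&(P[...,2]<zhi)
    A=np.c_[X[m],Y[m],np.ones(m.sum())]; z=P[...,2][m]
    k=np.linalg.lstsq(A,z,rcond=None)[0]; r=z-A@k
    return m.sum(),k.round(4),r.std(), P[m].mean(0)
E
python3 - <<'E'
from lev import *
for n in ("top","side"):
  for i,(lo,hi) in ((1,(.005,.04)),(2,(.03,.07))):
    im=np.load(f"{n}{i}im.npy"); d=np.load(f"{n}{i}.npy")
    print(n,i,*level(n,im,d,TR,TY,lo,hi))
for n,b in dict(top=(312,190,378,262),side=(234,140,298,202)).items():
    im=np.load(n+"2im.npy"); c,m=big(n,im,*b,light)
    for z in (.034,.030): print(n,z,rect(on_plane(n,c,z)))
E
```

```text
top 1 805 [-0.0083  0.0151  0.0191] 0.002559524838629103 [0.53310874 0.10232604 0.01910024]
top 2 849 [-0.0072  0.0069  0.0477] 0.002499644796136998 [0.53258599 0.10359574 0.04767105]
side 1 531 [-0.0059  0.0117  0.0183] 0.0016092861998390057 [0.53351793 0.10629033 0.01833668]
side 2 558 [-0.0008  0.0099  0.0471] 0.0015821287008647448 [0.53325991 0.10756689 0.04720119]
top 0.034 (array([533.01928711, 102.85062408]), (118.52367401123047, 120.09540557861328), 1.8793376684188843)
top 0.03 (array([533.39172363, 102.38414001]), (118.90281677246094, 120.4796371459961), 1.879335641860962)
side 0.034 (array([532.41851807, 103.1257782 ]), (117.8329086303711, 120.2430648803711), 2.065518617630005)
side 0.03 (array([531.73046875, 100.40888214]), (118.36662292480469, 120.78775787353516), 2.065511703491211)
```

Run:
```python
from lev import *
p=np.radians(65); B=.0282
q=inverse_kinematics(tcp(IM,IY,-.275,B+.023,p),[0,p,IY]); print(q)
move_l(tcp(TR,TY,-.074,B+.04,p),feed=.05)
move_l(tcp(IM,IY,-.275,B+.04,p),feed=.08,rotation=[0,p,IY])
move_l(tcp(IM,IY,-.255,B+.023,p),feed=.06); hold(.2)
o=observe(); print(o['time_s'],o['eef_pos'],np.array(tcp(IM,IY,-.255,B+.023,p)),o['tcp_rot'],o['ft_force'],o['opening'])
for n in ("top","side"):
    im,d=get_image(n); np.save(n+"3im.npy",im); np.save(n+"3.npy",d)
    crop(im,*((170,110,340,290) if n=="top" else (180,150,350,320)),3.3,f"pics/{n}3.png")
    print(n,level(n,im,d,loc(IM,IY,-.181)[:2],IY,.03,.06))
    c,m=big(n,im,*((225,190,300,265) if n=="top" else (250,180,330,260)),light)
    cv2.imwrite(f"pics/mm{n}3.png",m*255)
```

```text
[ 0.37267828 -0.14936956  2.39100873  0.02715086  0.46392694 -1.62113392]
10.75 [0.43183285 0.25821091 0.03422616] [0.43186268 0.25820103 0.03398015] [-3.40789864e-05  1.13405694e+00  4.01442797e-01] [-0.76122039 -0.03035205 -0.81698322] 0.010506055549036252
top (np.int64(851), array([0.0012, 0.0062, 0.0427]), np.float64(0.002329332920458204), array([0.4925279 , 0.28376626, 0.04265962]))
side (np.int64(689), array([0.0039, 0.0023, 0.042 ]), np.float64(0.0015193489580217318), array([0.49324766, 0.28742012, 0.04201091]))
```

View pics/top3.png

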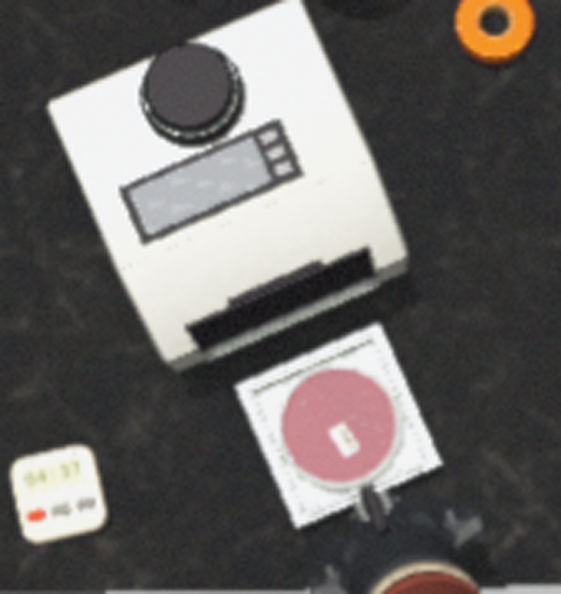

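View pics/side3.png

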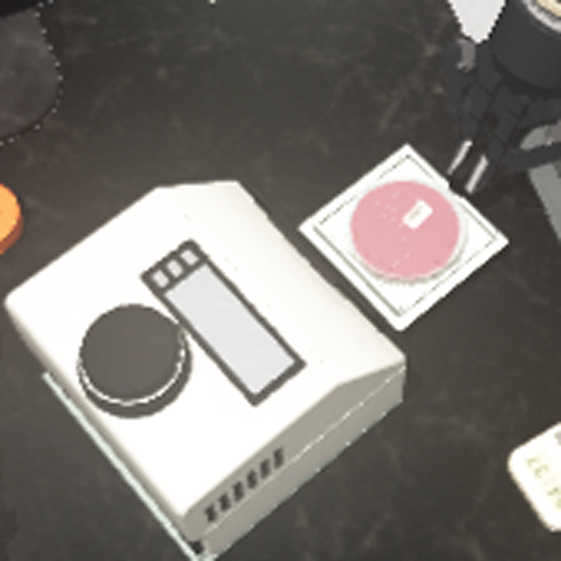

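Run:
```python
from m import *
from geo import *
for n,b in dict(top=(238,200,308,275),side=(268,190,338,252)).items():
    im=np.load(n+"3im.npy"); c,m=big(n,im,*b,light)
    r=rect(on_plane(n,c,.027)); d=r[0]/1000-IM; cc,s=np.cos(IY),np.sin(IY)
    print(n,r,'imager frame',cc*d[0]+s*d[1],-s*d[0]+cc*d[1])
# door lateral extent in top image (start), edge plane z .134
P=np.load("topP.npy"); im=np.load("top0im.npy"); d=P[...,:2]-IM; X=cc*d[...,0]+s*d[...,1]; Y=-s*d[...,0]+cc*d[...,1]
m=(X>-.096)&(X<-.084)&(P[...,2]>.095)&(P[...,2]<.14)&(im.max(2)<70); print('door Y',np.percentile(Y[m],[0.5,2,98,99.5]))
```

```text
top (array([491.68798828, 283.53927612]), (121.21748352050781, 119.69707489013672), 22.804702758789062) imager frame -0.18200032974324698 -5.163432954868874e-05
side (array([492.28768921, 283.2328186 ]), (117.73688507080078, 119.55609893798828), 22.942859649658203) imager frame -0.18156804462108803 -0.000568051783903914
door Y [-0.33677833 -0.33631924  0.06343815  0.06553545]
```

Run:
```python
from lev import *
p=np.radians(65); B=.0282
for gx,gz in ((-.215,.023),(-.18,.0225),(-.15,.0215),(-.13,.021)):
    st=move_l(tcp(IM,IY,gx,B+gz,p),feed=.05,max_force=10)
    o=observe(); print(gx,st,o['time_s'],np.round(o['eef_pos']-tcp(IM,IY,gx,B+gz,p),4),o['ft_force'].round(2))
    if st: break
for n in ("top","side"):
    im,d=get_image(n); np.save(n+"4im.npy",im); np.save(n+"4.npy",d)
    crop(im,*((170,110,340,290) if n=="top" else (180,150,350,320)),3.3,f"pics/{n}4.png")
```

```text
-0.215 False 11.8 [-0.0004 -0.0001 -0.0004] [-0.55 -0.7  -1.81]
-0.18 False 12.65 [-0.0004 -0.0001 -0.0004] [ 0.01 -0.15 -2.46]
-0.15 False 13.4 [-0.0003 -0.0001 -0.0004] [-0.18 -0.83 -1.6 ]
-0.13 False 13.95 [ 0.0001  0.     -0.0002] [-0.35  0.09 -1.35]
```

View pics/top4.png

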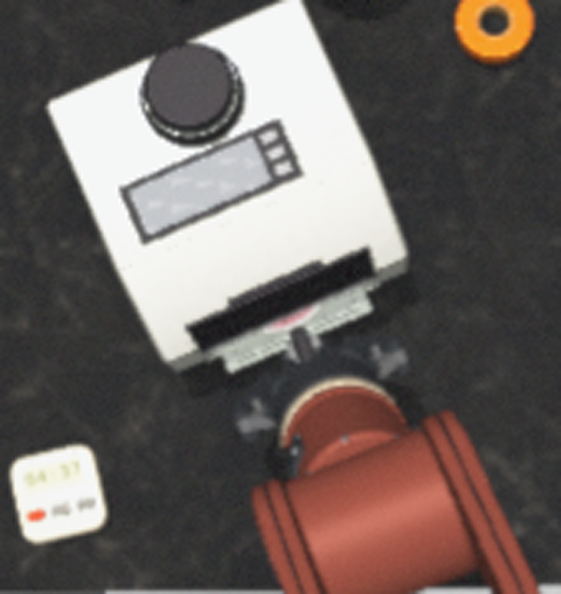

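View pics/side4.png

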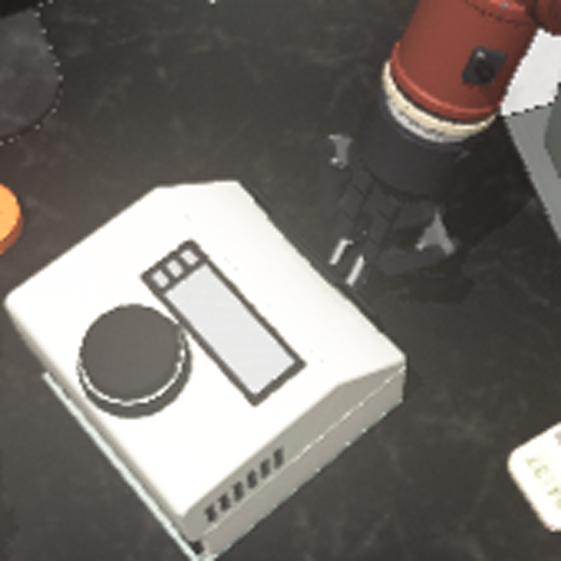

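The tray is 90-odd mm into the opening, the door is still open and forces stayed low. I'll set it down, release it, and push with the fingers shut.

Run:
```python
from lev import *
p=np.radians(65); B=.0282; p2=np.radians(57)
print([inverse_kinematics(loc(IM,IY,x,0,.031),[0,p2,IY]) is not None for x in (-.2,-.18,-.15,-.12,-.1,-.095)])
print(move_l(tcp(IM,IY,-.13,B+.019,p),feed=.02,max_force=4))
o=observe(); print(o['eef_pos']-tcp(IM,IY,-.13,B+.021,p),o['ft_force'].round(2))
gripper_to(.04); hold(.1)
o=observe(); print(o['ft_force'].round(2))
print(move_l(tcp(IM,IY,-.195,B+.045,p),feed=.1,max_force=15))
gripper_to(0.0,f_grip=40)
move_l(loc(IM,IY,-.19,0,.05),feed=.1,rotation=[0,p2,IY])
move_l(loc(IM,IY,-.185,0,.031),feed=.1,max_force=15)
o=observe(); print(o['time_s'],o['eef_pos'],o['tcp_rot'],o['ft_force'].round(2),o['opening'])
for n in ("top",):
    im,d=get_image(n); np.save(n+"5im.npy",im); np.save(n+"5.npy",d)
    crop(im,*((170,110,340,290) if n=="top" else (180,150,350,320)),3.3,f"pics/{n}5.png")
```

```text
[True, True, True, True, True, True]
False
[ 0.00021072  0.00012561 -0.00150244] [-2.22 -1.59  3.03]
[ 0.07  0.05 -0.89]
False
16.7833 [0.4896689  0.28268247 0.03135377] [1.40764800e-04 9.95599124e-01 4.01441733e-01] [-0.44  0.14  0.23] 9.510312329936242e-06
```

View pics/top5.png

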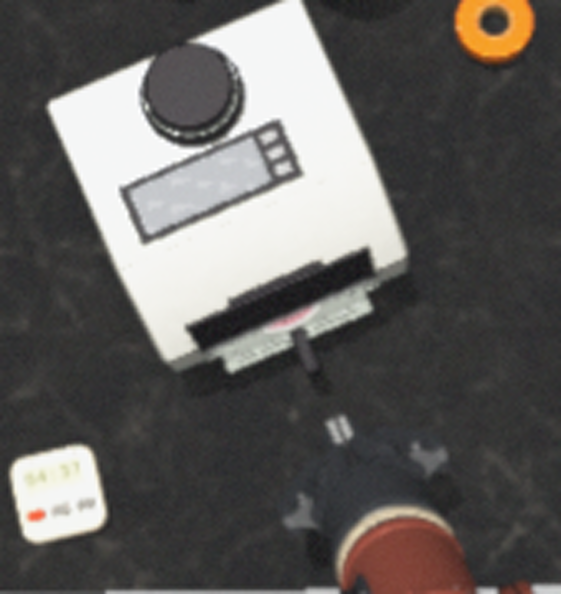

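Run:
```python
from lev import *
def ix(o): 
    d=o['eef_pos'][:2]-IM; return round(float(np.cos(IY)*d[0]+np.sin(IY)*d[1]),4)
for x,f in ((-.145,.04),(-.112,.03),(-.094,.012)):
    st=move_l(loc(IM,IY,x,0,.031),feed=f,max_force=8)
    o=observe(); print(x,st,o['time_s'],ix(o),o['ft_force'].round(2))
    if st: break
hold(.3); o=observe(); print(ix(o),o['ft_force'].round(2))
for n in ("top","side"):
    im,d=get_image(n); np.save(n+"6im.npy",im); np.save(n+"6.npy",d)
    crop(im,*((170,110,340,290) if n=="top" else (180,150,350,320)),3.3,f"pics/{n}6.png")
```

```text
-0.145 False 17.9833 -0.1452 [0.18 0.55 0.02]
-0.112 False 19.2333 -0.1119 [0.01 0.31 0.4 ]
-0.094 True 20.3083 -0.0988 [-0.08 -0.85 -0.45]
-0.0995 [-0.   -0.1  -0.37]
```

View pics/top6.png

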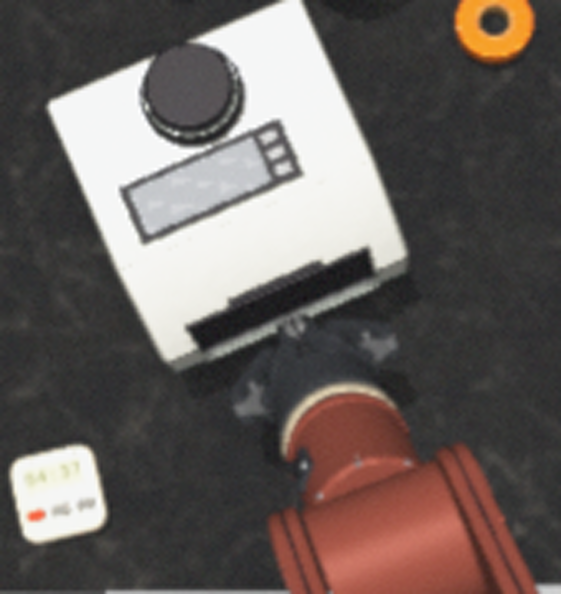

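Run:
```python
from lev import *
def ix(o): 
    d=o['eef_pos'][:2]-IM; return round(float(np.cos(IY)*d[0]+np.sin(IY)*d[1]),4)
st=move_l(loc(IM,IY,-.092,0,.031),feed=.012,max_force=14)
o=observe(); print(st,o['time_s'],ix(o),o['eef_pos'][2],o['ft_force'].round(2))
hold(.2); o=observe(); print(ix(o),o['ft_force'].round(2))
move_l(loc(IM,IY,-.15,0,.031),feed=.08,max_force=20)
move_l(loc(IM,IY,-.21,0,.10),feed=.12,max_force=20)
p=np.radians(65)
move_l(loc(IM,IY,-.20,0,.22),feed=.15,rotation=[0,p,IY])
o=observe(); print(o['time_s'])
for n in ("top","side"):
    im,d=get_image(n); np.save(n+"7im.npy",im); np.save(n+"7.npy",d)
    crop(im,*((170,110,340,290) if n=="top" else (180,150,350,320)),3.3,f"pics/{n}7.png")
crop(np.load("top7im.npy"),215,170,305,235,8,"pics/top7z.png")
```

```text
True 21.0667 -0.0988 0.028852246997296858 [-0.18 -0.13  0.38]
-0.0991 [ 0.64 -0.32 -0.47]
23.9083
```

View pics/top7z.png

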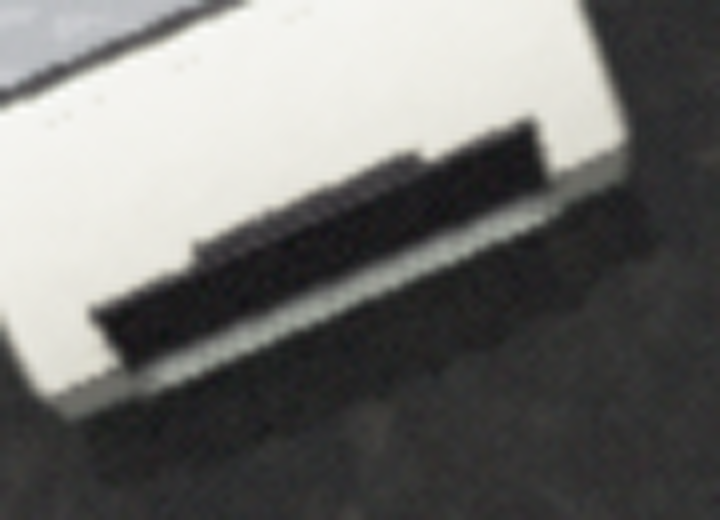

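The door is still open as a black strip around (320,240) in the zoom, with its lip at (305,205). Nothing sticks out of the mouth. The push stopped at the expected depth twice. Next is the door.

Run:
```python
from lev import *
p=np.radians(65)
def ix(o): 
    d=o['eef_pos'][:2]-IM; return round(float(np.cos(IY)*d[0]+np.sin(IY)*d[1]),4)
print(inverse_kinematics(loc(IM,IY,-.061,0,.131),[0,p,IY]))
move_l(loc(IM,IY,-.061,0,.20),feed=.12)
st=move_l(loc(IM,IY,-.061,0,.131),feed=.05,max_force=5)
o=observe(); print(st,o['time_s'],ix(o),o['eef_pos'][2],o['ft_force'].round(2))
for n in ("top","side"):
    im,d=get_image(n); np.save(n+"8im.npy",im)
    crop(im,*((170,110,340,290) if n=="top" else (180,150,350,320)),3.3,f"pics/{n}8.png")
```

```text
[ 0.38361098  0.17129271  1.84450697  0.01183382  0.68955581 -1.59607258]
False 26.8583 -0.0607 0.13155993961352172 [-0.04 -0.74  0.3 ]
```

View pics/side8.png

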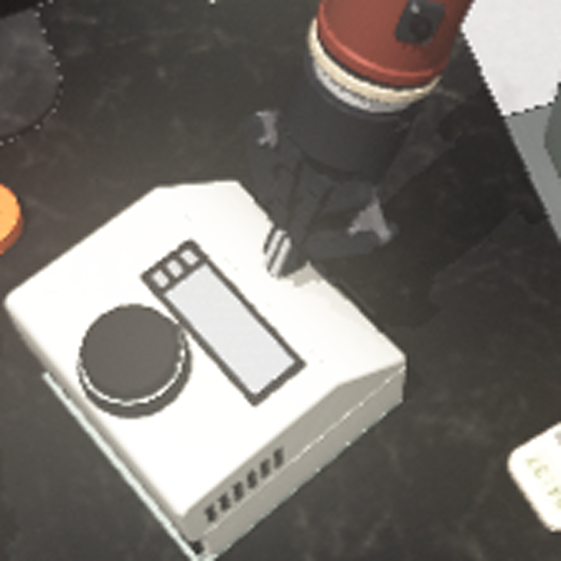

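View pics/top8.png

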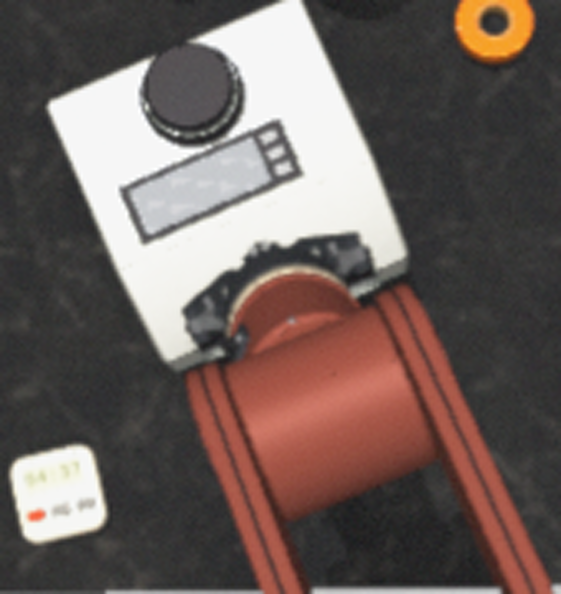

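The fingertip at (275,265) in the side crop sits behind the door edge, just above the slope. I'll pull the door forward.

Run:
```python
from lev import *
p=np.radians(65)
def ix(o): 
    d=o['eef_pos'][:2]-IM; return round(float(np.cos(IY)*d[0]+np.sin(IY)*d[1]),4)
st=move_l(loc(IM,IY,-.112,0,.131),feed=.05,max_force=15)
o=observe(); print(st,o['time_s'],ix(o),o['eef_pos'][2],o['ft_force'].round(2))
move_l(loc(IM,IY,-.112,0,.20),feed=.1)
move_l(loc(IM,IY,-.25,0,.24),feed=.15)
hold(2)
o=observe(); print(o['time_s'],o['ft_force'].round(2))
for n in ("top","side"):
    im,d=get_image(n); np.save(n+"9im.npy",im);np.save(n+"9.npy",d)
    crop(im,*((170,110,340,290) if n=="top" else (180,150,350,320)),3.3,f"pics/{n}9.png")
```

```text
False 28.125 -0.1117 0.13117369216752325 [ 0.57 -1.04 -0.11]
32.075 [0.41 0.05 0.91]
```

View pics/side9.png

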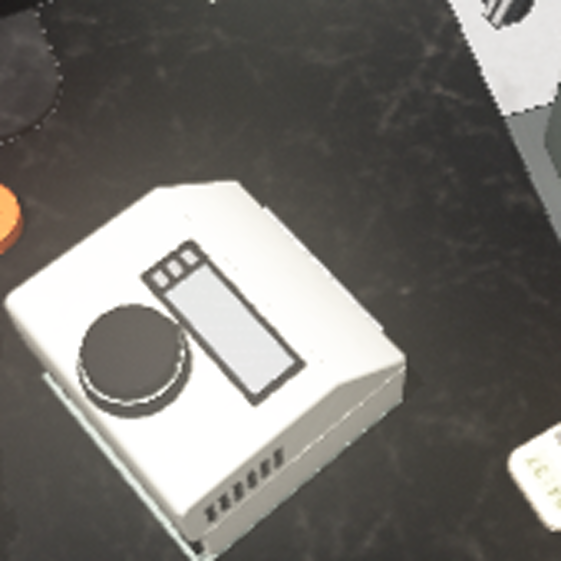

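View pics/top9.png

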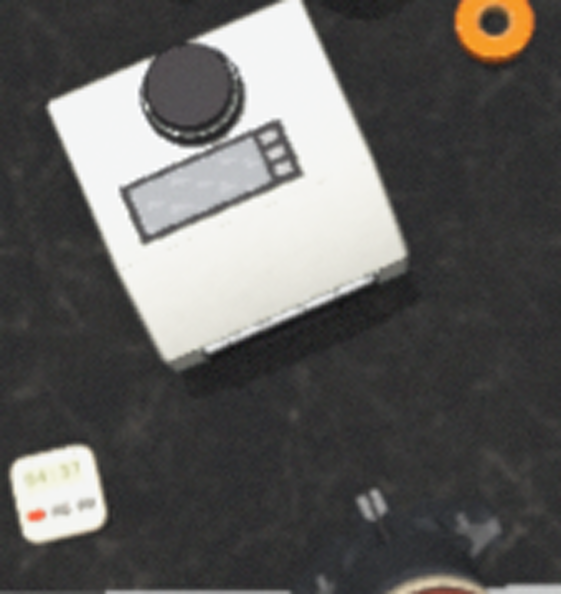

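Run:
```python
from lev import *
crop(np.load("top9im.npy"),215,170,305,235,8,"pics/top9z.png")
im=np.load("top9im.npy"); P=cloud("top",np.load("top9.npy")); c,s=np.cos(IY),np.sin(IY)
d=P[...,:2]-IM; X=c*d[...,0]+s*d[...,1]; Y=-s*d[...,0]+c*d[...,1]; Z=P[...,2]
for y in (-60,-45,-15,0,15,45,60,80):
    m=(abs(Y*1000-y)<5)&(X>-.13)&(X<-.088)&(Z>.01)&(Z<.083); o=np.argsort(Z[m])
    print(y,[(int(a*1e3),int(b*1e3)) for a,b in zip(X[m][o],Z[m][o])])
```

```text
-60 [(-99, 26), (-99, 32), (-100, 36), (-99, 42), (-100, 43), (-100, 50), (-99, 52), (-99, 59), (-99, 60), (-99, 65), (-99, 66), (-94, 77), (-97, 78), (-95, 78), (-100, 79), (-98, 79), (-99, 79), (-97, 80), (-100, 81)]
-45 [(-100, 31), (-99, 32), (-99, 38), (-100, 39), (-99, 44), (-99, 47), (-99, 51), (-99, 52), (-99, 60), (-99, 64), (-99, 70), (-99, 71), (-99, 76), (-98, 79), (-94, 81), (-96, 81), (-94, 82), (-98, 82), (-98, 82), (-96, 82), (-97, 82), (-96, 82)]
-15 [(-104, 22), (-100, 24), (-103, 24), (-99, 25), (-102, 26), (-103, 26), (-105, 27), (-101, 28), (-99, 28), (-102, 29), (-104, 30), (-99, 34), (-99, 37), (-99, 43), (-99, 52), (-100, 57), (-99, 57), (-99, 61), (-99, 64), (-99, 67), (-97, 75), (-94, 77), (-95, 79), (-100, 79), (-96, 79), (-98, 80), (-99, 81), (-100, 81), (-96, 82)]
0 [(-101, 25), (-100, 25), (-103, 25), (-104, 26), (-99, 26), (-105, 26), (-103, 27), (-102, 27), (-100, 27), (-100, 31), (-103, 32), (-99, 38), (-99, 39), (-99, 43), (-99, 47), (-100, 56), (-99, 60), (-100, 65), (-99, 68), (-99, 72), (-97, 78), (-94, 78), (-98, 79), (-99, 79), (-94, 79), (-100,
[... 417 characters left out ...]
]
45 [(-99, 30), (-100, 31), (-99, 35), (-99, 36), (-99, 44), (-99, 48), (-99, 53), (-100, 55), (-99, 60), (-99, 63), (-98, 63), (-99, 71), (-94, 77), (-98, 78), (-95, 78), (-99, 78), (-97, 79), (-100, 80), (-97, 80), (-99, 81), (-98, 82), (-95, 82)]
60 [(-99, 22), (-99, 25), (-99, 31), (-99, 38), (-100, 43), (-98, 47), (-99, 50), (-100, 51), (-99, 62), (-99, 64), (-99, 66), (-99, 73), (-97, 74), (-93, 75), (-96, 76), (-99, 78), (-99, 80), (-95, 80), (-97, 81), (-96, 81), (-98, 81), (-96, 82)]
80 [(-94, 10), (-94, 16), (-94, 19), (-94, 24), (-94, 25), (-94, 32), (-94, 33), (-94, 40), (-94, 43), (-94, 48), (-94, 53), (-94, 57), (-94, 57), (-94, 63), (-94, 76), (-94, 76), (-95, 76), (-94, 80)]
```

View pics/top9z.png

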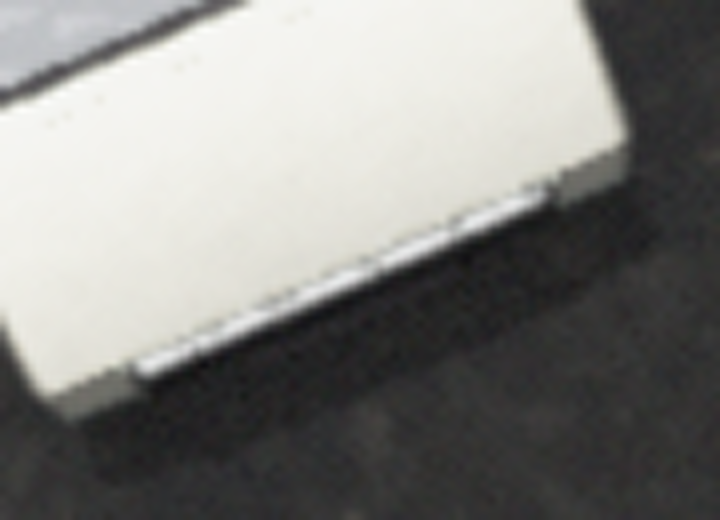

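The door's outer face measures vertical, at x = -99 ±1 mm from z = 22 to 73 mm across its whole width, so it hangs shut. I'll check that the other things haven't moved, then hand in.

Run:
```python
from lev import *
a=np.load("top0im.npy"); b=np.load("top9im.npy")
c,m=big("top",b,376,196,440,258,light); print('spare now',rect(on_plane("top",c,.004)))
for bx in ((100,140,205,280),):
    x0,y0,x1,y1=bx; print('diff',np.abs(a[y0:y1,x0:x1].astype(int)-b[y0:y1,x0:x1]).mean(), (np.abs(a[y0:y1,x0:x1].astype(int)-b[y0:y1,x0:x1]).max(2)>60).sum())
o=observe(); print(o['time_s'],o['ft_force'].round(2)); job_done()
```

```text
spare now (array([514.46716309, -53.3849678 ]), (120.08536529541016, 118.11650848388672), 89.68218994140625)
diff 2.440612244897959 0
32.175 [-0.55 -0.14 -1.25]
the job is handed in; nothing more can be done
```

The loaded tray is in the imager against the stop and the door is shut. I handed the job in at 32.2 s; no verdict is reported back.

**What I did:** I gripped the tray by its black grip with the tool tilted 25°, lifted it and slid it into the runners. Then I let go and pushed the grip's rear end with shut fingers until it stopped. Last, I hooked the door's edge from behind and tipped it forward so that it fell shut.

**Last checks:**
- **Tray level:** in depth images during the carry, the dish stayed level to within about 0.6°. Forces stayed under about 3 N while the tray went in.
- **Tray home:** two pushes, at 8 N and 14 N, stopped at the same depth. That puts the grip's rear end about 4.4 mm behind the front face, against 4 mm expected. The tool dipped about 2 mm on the second push.
- **Door shut:** its outer face measures vertical and about 5 mm in front of the imager's face across the full width.
- **Other things:** the spare tray is where it was to within 0.1 mm, the droppers and timer show no change in the images, and the gripper is clear of everything.

I could not see the dish once the tray was inside, so its final position there is inferred from the smooth, low-force slide.

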